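Open the laser-window jar in its bench nest and keep the cap over the mouth

ROBOT

A 6-joint arm with a two-finger parallel gripper is mounted at the origin on a cart in front of the work surface, level with it; the furniture and walls round the work are solid. World frame = base frame: x ahead of the robot, y to its left, z up, the work surface at z = 0. Lengths are in m, angles in degrees, forces in N, time in s.
With the tool pointing down it reaches from about 0.4 to 0.825 m from the base axis. Payload 7 kg.
Tool frame: the origin (TCP) lies midway between the tips of the shut fingers; the grasp point (between the pads) lies 19 mm behind it (r.grip_point_offset is the z of the grasp point in the tool frame, in m); z points along the fingers, y is the line along which they close (so a half turn about z gives the same grasp; the last joint's range is limited). The gripper opens to 88 mm and grips with 3 to 60 N. Pads are 19 mm wide; open, the fingers measure 130 mm over their backs; the gripper's body (78 mm by 193 mm) begins 47 mm behind the grasp point.
Start: joints at [-48.925, 20.546, 0.682, 0, -70.136, -16.507], TCP at [0.281, -0.614, 0.227] pointing down, gripper open.
Joint ranges: [-176.03, 176.03], [-82.01, 121.73], [-58.28, 71.71], [-173.87, 95.51], [-174.79, -0.11], [-173.66, 173.66]. Speed limits (degrees/s): [136.94, 136.94, 172.46, 180, 180, 180].

INTERFACE

Orientations are given as [roll, pitch, yaw] about the fixed x, y, z axes, in that order (R = Rz(yaw) Ry(pitch) Rx(roll)).
In Python, from plant import r, viewer, recognise, outline_of, pinpoint gives the robot as it stands.
- The arm moves only by the tool move_arm, never from a script. Its argument "targets" is a list of rows, each a list of 2 entries, a list of its own where there are three numbers: the shift along the tool's x, y, z in cm, then the turn, a rotation vector about the tool's x, y, z in rad. A call has 1 to 5 rows; each row is the pose to reach, as a shift and turn from the pose commanded when the call began, along the tool's axes at that moment; what a row does not reach only later rows make up. A row lasts 1/8 s, in which the tool goes at most 62.5 mm and 10.7 degrees, less where a joint would pass 70% of its speed; a pose out of reach is approached as far as the arm can. A call with a gripper value outside its range is refused whole. "jaw" is the finger opening in cm, from 0 to 8.76, set as the call begins (left out, the last holds). The fingers move at their own pace and stop on an object; "squeeze" is the grip in N (left out, the last holds). Time passes only in rows, so rows that repeat a pose let the fingers close. It gives the time, the measured TCP pose, the force, the opening and the grip force at its end, in the units of the state.
- r.get_state(): the state, without advancing time (a new reading comes with each control period).
- viewer.capture(name): name is "scene" or "top" or "wrist"; returns a dict with "image" (480x640x3 uint8, blue, green, red), "intrinsics" (3x3 intrinsics, pixels), "camera_from_world" (4x4, takes a point from world to camera coordinates). Camera axes: x right, y up, looking along -z (the intrinsics and any distortion apply to the point x, -y, -z); pixel columns grow to the right and rows downward; lengths in m; the calibration is good to about 2 mm. A picture is of the moment at which its call begins. There is no depth.
- r.close_job(): hands the job in; it is judged then, once.
Trained networks look in the newest picture that a camera, given by its name, has taken for a name from the list of things; names that differ only in an ending like _2 or _b are one class to them, and where a whole thing is asked for, a point or a joint stands for the part that bears it (a point fixed in the world has none). Each returns a list of dicts, best first, with "score" (0 to 1); they miss things now and then, are a little off and sometimes report something else, mostly with a low value. They report only what shows in the picture. A call takes as long as a camera call. They do not tell look-alikes from the thing itself.
- recognise(label, camera): "box" ([left, top, right, bottom] in pixels, round what is visible of it).
- outline_of(label, camera): "mask" (480x640 bool, what is visible of it) and "box" ([left, top, right, bottom] in pixels, round what is visible of it).
- pinpoint(label, camera): "location" ([row, column] in pixels: a listed point, or the origin of a listed thing).
The state is a dict: "time_s": time; "joints": joint angles; "qd": joint speeds; "joint_torque": joint torques, N m; "tcp_pos": TCP position; "eef_rot": TCP orientation; "contact_force": force on the tool from outside, world axes, zero at the start; "moment": the same for the moment, N m; "gripper_width": finger opening in m; "gripper_force": force on a finger pad.
Only numpy, scipy, OpenCV 4.12 (cv2) and the standard library are available. Lean on these libraries where they do the work, as an engineer would, in place of code of your own. Each camera call takes 0.05 s, during which the arm holds its last target. There are 200 camera calls.

TASK

The square amber jar with the black screw cap holds the laser's clean protective windows, and its cap is too tight to open free-standing: set the jar, still closed and always upright, right down into the square metal nest on the worktop so that it cannot turn. Unscrew the cap anticlockwise just until its threads let go (a good sixth of a turn, no more than a quarter), with the jar staying seated, then raise the cap and finish still holding it, level and centred about two centimetres above the open mouth, as a roof against dust until a colleague comes with the tweezers. Leave the tweezers and the other things around where they are.

Things in the scene. Friction and masses are not known exactly. Their poses are not given: they have to be found in the camera images.
- jar: square amber-brown jar, 0.35 kg, cap screwed tight; body 64 x 64 x 46 mm (lowest 3 mm: 60 x 60), shoulder up to 51 mm, neck up to 70 mm, 76 mm high with its cap. Origin at the centre of the underside, z up, x and y square to the sides (quarter turns look alike). Loose: free-standing it turns with the cap; it can be carried by the cap. Three thread ridges on the neck hold the cap down
- jar_mouth (a point): centre of the jar's mouth, on its axis, 74.5 mm above its underside, z up: level with the top of the relaxed red sealing ring. The closed cap presses this springy ring in by about 2 mm with about 15 N, so that turning the cap takes about 0.4 N m at first, less as it rises
- cap: round black ribbed screw cap, 60 mm diameter, 22 mm high, 50 g, white radial line on top along +x; origin at the centre of its lower rim, z up. Closed: rim 54 mm above the jar's underside, x axis within 0.1 rad of the jar's x. Anticlockwise from above (+z) it climbs 3 mm and lets go 1.05 rad past the jar's x; it lifts straight off from 1.1 to 1.75 rad; at 1.8 rad it meets the next stops
- nest: aluminium jar nest, fixed to the worktop: base plate 122 (along x) x 88 x 6 mm with screw heads, on it a square wall 83 x 83 mm outside, pocket 67 x 67 mm; pocket floor 6 mm, flared wall top 24 mm above the worktop. Origin at the centre of the underside, z up, x and y square to the pocket. The jar fits in any quarter turn, 1.5 mm play a side; seated, its underside is 6 mm above the worktop
- tweezers: steel tweezers, 126 mm long, 13 mm wide and 10 mm high, lying on the worktop between the two working places; origin at the middle of the underside. Bystander
- bin_blue: small blue open parts bin with screws, 94 x 70 x 47 mm; origin under its centre. Bystander
- bin_yellow: small yellow open parts bin, 94 x 70 x 47 mm; origin under its centre. Bystander
- label_roll: white roll of blank labels lying flat, 68 mm diameter, 30 mm high; origin under its centre. Bystander
- wash_bottle: white wash bottle with red cap and bent spout, 58 mm diameter, 217 mm high; origin under its centre. Bystander
- steel_dish: round steel dish of locating pins, 67 mm diameter, 24 mm high; origin under its centre. Bystander
- screwdriver: screwdriver with red handle lying on the worktop, 199 mm long; origin at the middle of the underside. Bystander
- cap_mark (a point): outer part of the white line on the cap's top: 25 mm from the cap's axis along the cap's +x, 22 mm above its lower rim; it shows how far the cap is turned
There are look-alikes about, which are no part of the job. Leave any blue or yellow look-alike of the cap alone.

How it is judged:
By the outcome, as a careful person would: the job done as asked, in the order asked, and still so for the second after the job is handed in, while the arm keeps its last pose, push and grip.
It also fails if it takes over 48 s, if anything falls off the work surface, if the arm or the gripper's body presses on something with over 40 N, if the wrist force passes 120 N, or if a joint passes its speed limit or range.

## Working session

There is one attempt and no reset: what is moved stays moved. The work goes in short steps, Python scripts to look and compute and a tool call to move; the robot and the scene stay as the last step left them, time stands still between calls to the robot, and variables do not carry over. Pictures are saved under pics/ and viewed, at most 10 in all, crops included, and the job is handed in when it is done.

Besides the shell and the picture viewer there is one more tool, called in YAML: its name, and indented under it one key for each argument. move_arm: Moves the arm, as the interface text tells. Its arguments: {"type":"object","properties":{"targets":{"type":"array","items":{"type":"array"}},"jaw":{"type":"number"},"squeeze":{"type":"number"}},"required":["targets"]}

```bash
mkdir -p pics; ls; cat > h.py <<'E'
import numpy as np, cv2
from plant import r, viewer, recognise, outline_of, pinpoint
from scipy.spatial.transform import Rotation as Ro
def ray(c,px):
    K=np.array(c["intrinsics"]);T=np.array(c["camera_from_world"])
    u,v=px; d=np.linalg.inv(K)@[u,v,1]; d=np.array([d[0],-d[1],-d[2]])
    R=T[:3,:3]; o=-R.T@T[:3,3]; return o,R.T@d
def atz(c,px,z):
    o,d=ray(c,px); return o+d*(z-o[2])/d[2]
def proj(c,p):
    K=np.array(c["intrinsics"]);T=np.array(c["camera_from_world"])
    q=T[:3,:3]@np.array(p)+T[:3,3]; w=K@[q[0],-q[1],-q[2]]; return w[:2]/w[2]
E
python3 - <<'E'
from h import *
C={}
for n in ["scene","top"]:
    C[n]=viewer.capture(n); cv2.imwrite(f"pics/{n}0.png",C[n]["image"]); print(n,[k for k in C[n]])
    for l in ["jar","cap","nest","tweezers","wash_bottle","bin_blue","bin_yellow","label_roll","steel_dish","screwdriver","cap_mark","jar_mouth"]:
        for p in pinpoint(l,n)[:3]:
            z={"jar_mouth":.0745,"cap":.054,"cap_mark":.076}.get(l,0)
            u=p["location"][::-1]
            print(l,round(p["score"],2),np.round(u),np.round(atz(C[n],u,z),3))
print(r.get_state())
E
```

```text
pics
scene ['image', 'intrinsics', 'camera_from_world']
jar 0.78 [379. 332.] [ 0.477 -0.082  0.   ]
jar 0.74 [383. 287.] [0.623 0.005 0.   ]
jar 0.58 [451. 289.] [ 0.702 -0.099  0.   ]
cap 0.93 [380. 302.] [ 0.482 -0.078  0.054]
cap 0.93 [437. 348.] [ 0.416 -0.216  0.054]
cap 0.77 [400. 377.] [ 0.321 -0.213  0.054]
tweezers 0.87 [320. 317.] [0.453 0.026 0.   ]
tweezers 0.2 [380. 302.] [ 0.568 -0.024  0.   ]
wash_bottle 0.91 [181. 260.] [0.455 0.393 0.   ]
bin_blue 0.9 [180. 287.] [0.373 0.3   0.   ]
bin_yellow 0.89 [216. 269.] [0.471 0.307 0.   ]
bin_yellow 0.74 [380. 302.] [ 0.57  -0.023  0.   ]
label_roll 0.63 [243. 259.] [0.542 0.299 0.   ]
steel_dish 0.73 [485. 318.] [ 0.638 -0.198  0.   ]
screwdriver 0.71 [451. 289.] [ 0.702 -0.099  0.   ]
cap_mark 0.91 [384. 284.] [ 0.505 -0.067  0.076]
cap_mark 0.91 [354. 342.] [ 0.323 -0.135  0.076]
cap_mark 0.89 [458. 343.] [ 0.414 -0.247  0.076]
top ['image', 'intrinsics', 'camera_from_world']
jar 0.62 [412. 273.] [ 0.492 -0.079  0.   ]
cap 0.89 [466. 268.] [ 0.499 -0.174  0.054]
cap 0.84 [418. 278.] [ 0.483 -0.083  0.054]
cap 0.76 [407. 33
[... 881 characters left out ...]
0.381 0.075]
{'time_s': 1.3, 'joints': array([-4.89254547e+01,  2.05473427e+01,  6.84667887e-01, -2.36711355e-03,
       -7.01350557e+01, -1.65081814e+01]), 'qd': array([ 0.04869305, -0.03392381, -0.15004552, -0.03805366,  0.10709619,
       -0.09570799]), 'joint_torque': array([-1.82381864e-03, -5.82388759e+01,  2.93296051e+01,  7.00260133e+00,
        1.23630330e-02, -5.55677317e-06]), 'tcp_pos': array([ 0.2806469 , -0.61389298,  0.22656331]), 'eef_rot': array([-1.79998457e+02,  2.77940076e-03, -1.55434440e+02]), 'contact_force': array([0.2970884 , 0.01646039, 0.21575068]), 'moment': array([-0.01392447,  0.02113327, -0.0244622 ]), 'gripper_force': 0.0, 'gripper_width': 0.08786459855736839}
```

View pics/top0.png

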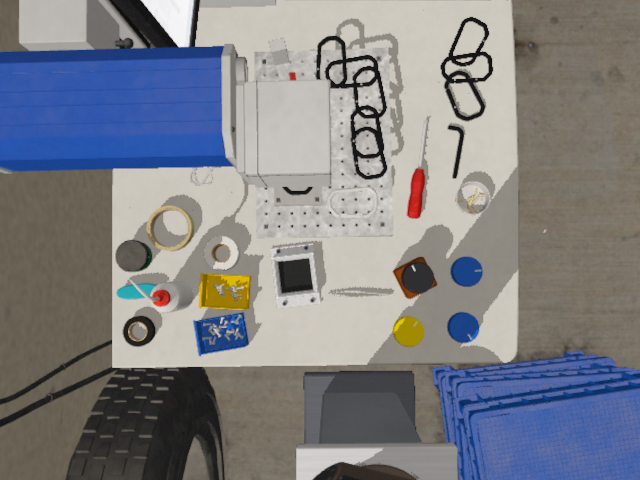

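View pics/scene0.png

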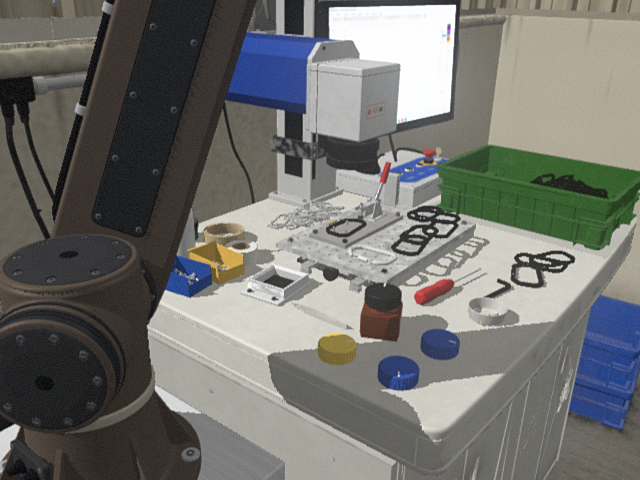

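The top view shows the jar with the black cap at about (415,278) and the nest at (296,277). The tweezers lie between them at (360,292), with blue and yellow caps around the jar. The scene view agrees: jar at (382,310), nest at (278,285), and the laser head well behind the nest.

```bash
cat >> h.py <<'E'
def rel(pos,yaw,s=None):
    "shift (cm, tool axes) and rotvec (rad) to a tool-down pose; uses measured pose"
    s=s or r.get_state(); R=Ro.from_euler("xyz",s["eef_rot"],degrees=True)
    R2=Ro.from_euler("xyz",[180,0,yaw],degrees=True)
    return np.round(R.inv().apply(np.array(pos)-s["tcp_pos"])*100,3), np.round((R.inv()*R2).as_rotvec(),4)
def tri(a,pa,b,pb):
    o,d=ray(a,pa);p,e=ray(b,pb);t=np.linalg.lstsq(np.c_[d,-e],p-o,rcond=None)[0]
    return (o+t[0]*d+p+t[1]*e)/2
E
python3 - <<'E'
from h import *
w=viewer.capture("wrist");s=r.get_state()
R=Ro.from_euler("xyz",s["eef_rot"],degrees=True)
T=np.array(w["camera_from_world"]);cam=-T[:3,:3].T@T[:3,3]
print("cam in tool",R.inv().apply(cam-s["tcp_pos"]),"look",R.inv().apply(-T[2,:3]),"up",R.inv().apply(T[1,:3]), w["intrinsics"][0])
t=viewer.capture("top");c=viewer.capture("scene")
print("head",tri(t,(330,178),c,(365,137)))
for n,cc in (("top",t),):
  for l in("jar","nest"):
    for o in outline_of(l,n)[:2]:
      print(l,o["score"],o["box"],cv2.minAreaRect(np.argwhere(o["mask"])[:,::-1].astype(np.float32)))
print(rel([.48,-.08,.30],-155.4))
E
```

```text
cam in tool [ 0.06706492  0.00064831 -0.1573517 ] look [-2.51745012e-01 -4.13686490e-04  9.67793510e-01] up [ 9.67793570e-01 -3.49707223e-04  2.51744878e-01] [390.8649682    0.         320.11229605]
head [0.644753   0.08006194 0.27584479]
jar 0.71 [395.2, 257.5, 436.8, 298.2] ((413.9553527832031, 277.2515869140625), (31.04557991027832, 33.36003112792969), 61.38954162597656)
nest 0.58 [269.4, 247.0, 319.6, 307.7] ((294.6399230957031, 275.689453125), (60.99113082885742, 43.87388610839844), 83.2901611328125)
(array([-40.331,  40.262,  -7.344]), array([ 0.    , -0.    , -0.0005]))
```

move_arm:
  targets:
    - [[-5,5,-7],[0,0,0]]
    - [[-9.3,9.3,-7],[0,0,0]]
    - [[-13.6,13.6,-7],[0,0,0]]
    - [[-17.9,17.9,-7],[0,0,0]]
    - [[-22.2,22.2,-7],[0,0,0]]

```text
time_s: 2.17
tcp_pos: [0.3828, -0.339, 0.2969]
eef_rot: [-179.9, 0.0, -155.4]
contact_force: [1.6, 0.7, 0.1]
gripper_width: 0.0874
gripper_force: 0.0
```

move_arm:
  targets:
    - [[-4.3,4.3,2],[0,0,0]]
    - [[-8.6,8.6,4],[0,0,0]]
    - [[-12.9,12.9,7],[0,0,0]]
    - [[-17,17,9],[0,0,0]]
    - [[-18.1,18,10],[0,0,0]]

```text
time_s: 2.8
tcp_pos: [0.4726, -0.0992, 0.1957]
eef_rot: [180.0, -0.0, -155.3]
contact_force: [0.4, -0.2, -0.8]
gripper_width: 0.0874
gripper_force: 0.0
```

```bash
python3 - <<'E'
from h import *
s=r.get_state();print(s["time_s"],s["tcp_pos"],s["eef_rot"],s["joints"])
w=viewer.capture("wrist");cv2.imwrite("pics/w1.png",w["image"])
for l,z in (("cap",.054),("cap_mark",.076),("jar_mouth",.0745),("jar",0)):
  for p in pinpoint(l,"wrist")[:3]:
    u=p["location"][::-1];print(l,p["score"],np.round(u),np.round(atz(w,u,z),4))
E
```

```text
2.8 [ 0.47258536 -0.09918268  0.19566928] [ 1.79988455e+02 -7.61629374e-03 -1.55275073e+02] [ 1.15423161e+01  3.63819655e+00 -2.54590318e+01 -1.08754215e-02
 -6.09128206e+01 -7.68121020e+01]
cap 0.88 [397. 135.] [ 0.3855 -0.0762  0.054 ]
cap 0.84 [339. 250.] [ 0.483  -0.0771  0.054 ]
cap 0.69 [224. 193.] [ 0.4792 -0.1766  0.054 ]
cap_mark 0.68 [373. 145.] [ 0.4002 -0.0919  0.076 ]
cap_mark 0.64 [277.  41.] [ 0.3676 -0.1775  0.076 ]
cap_mark 0.63 [335. 288.] [ 0.5061 -0.0707  0.076 ]
jar 0.3 [337. 289.] [ 0.5319 -0.0529  0.    ]
```

View pics/w1.png

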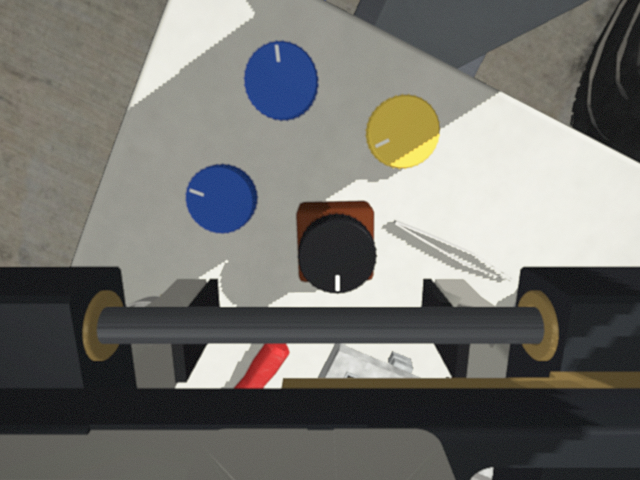

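The wrist view shows the black cap at (337,252), with its white line pointing down the picture at (337,283). The jar's back edge, at row 202 from column 300 to 373, is nearly level, so the jar is almost square to the tool. Next I'll look at the nest the same way.

move_arm:
  targets:
    - [[-2.5,4.5,0],[0,0,0]]
    - [[-5,9,0],[0,0,0]]
    - [[-7.5,13.5,0],[0,0,0]]
    - [[-10,18,0],[0,0,0]]
    - [[-12,22.5,0],[0,0,0]]

```text
time_s: 3.68
tcp_pos: [0.4883, 0.1534, 0.1973]
eef_rot: [180.0, 0.1, -155.5]
contact_force: [0.1, -0.6, -0.9]
gripper_width: 0.0874
gripper_force: 0.0
```

```bash
cat > m.py <<'E'
from h import *
s=r.get_state();print(s["time_s"],s["tcp_pos"],s["eef_rot"])
w=viewer.capture("wrist");cv2.imwrite("pics/w2.png",w["image"])
for p in pinpoint("nest","wrist")[:2]:
    u=p["location"][::-1];print("nest",p["score"],np.round(u),np.round(atz(w,u,0),4))
for o in outline_of("nest","wrist")[:1]: print(o["score"],o["box"])
E
python3 m.py
```

```text
3.675 [0.48833993 0.15341078 0.19733905] [ 1.79993948e+02  9.25420230e-02 -1.55524743e+02]
nest 0.71 [317. 215.] [0.4909 0.1516 0.    ]
0.7 [255.5, 139.5, 389.6, 291.8]
```

View pics/w2.png

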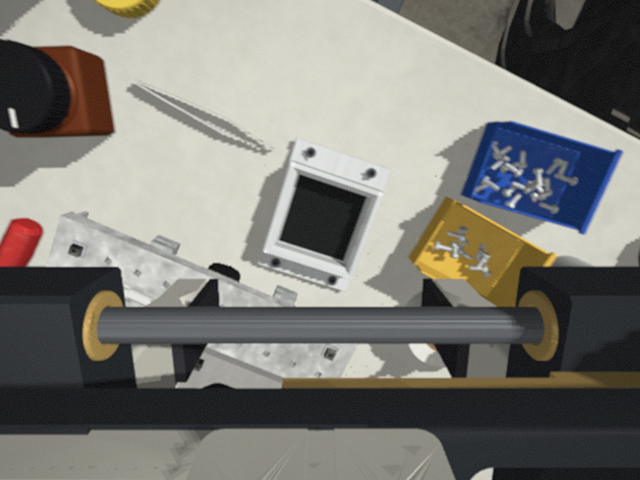

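The nest is clearly visible: pocket centre near (320,220), plate corners near (297,140), (390,172), (343,291) and (263,268). I'll fit model outlines to both pictures.

```bash
cat > fit.py <<'E'
from h import *
from scipy.optimize import minimize
def dummycam(img,s,w0,s0):
    "camera dict of a picture taken at tool state s, from capture w0 at s0"
    T0=np.array(w0["camera_from_world"])
    def M(p,e):
        A=np.eye(4);A[:3,:3]=Ro.from_euler("xyz",e,degrees=True).as_matrix();A[:3,3]=p;return A
    T=T0@M(s0["tcp_pos"],s0["eef_rot"])@np.linalg.inv(M(*s))
    return dict(image=img,intrinsics=w0["intrinsics"],camera_from_world=T)
def sq(h,z,x,y,a):
    c,s=np.cos(a),np.sin(a);return [(x+c*i*h-s*j*h,y+s*i*h+c*j*h,z) for i,j in((1,1),(-1,1),(-1,-1),(1,-1))]
def circ(rad,z,x,y): return [(x+rad*np.cos(t),y+rad*np.sin(t),z) for t in np.linspace(0,2*np.pi,40)]
def fill(c,pts,sc=4):
    m=np.zeros((480*sc,640*sc),np.uint8);P=np.array([proj(c,p) for p in pts])
    cv2.fillConvexPoly(m,cv2.convexHull(np.round((P+.5)*sc).astype(np.int32)),1)
    return cv2.resize(m.astype(np.float32),(640,480),interpolation=cv2.INTER_AREA)
def fit(c,mask,model,x0):
    f=lambda v:np.abs(model(c,v[0],v[1],v[2])-mask).sum()
    S=np.array([x0]+[[x0[0]+.006,x0[1],x0[2]],[x0[0],x0[1]+.006,x0[2]],[x0[0],x0[1],x0[2]+.08]])
    o=minimize(f,x0,method="Nelder-Mead",options=dict(initial_simplex=S,maxiter=150,xatol=1e-5,fatol=.05))
    return o.x,o.fun,mask.sum()
def pocket(c,x,y,a): return fill(c,sq(.0335,.006,x,y,a))*fill(c,sq(.0335,.022,x,y,a))
def jarm(c,x,y,a):
    return np.maximum(fill(c,sq(.032,.046,x,y,a)+sq(.032,.003,x,y,a)+sq(.030,0,x,y,a)),fill(c,circ(.030,.054,x,y)+circ(.030,.076,x,y)))
def big(m,u):
    n,l,_,_=cv2.connectedComponentsWithStats(m.astype(np.uint8));return (l==l[int(u[1]),int(u[0])]).astype(np.float32)
E
python3 - <<'E'
from fit import *
w0=viewer.capture("wrist");s0=r.get_state()
c2=w0
g=c2["image"].max(2);m=big(g<75,(320,220));ys,xs=np.where(m>0);print("dark box",xs.min(),xs.max(),ys.min(),ys.max())
for a in (10,):
    v=fit(c2,m,pocket,[.489,.155,np.radians(a)]);print("nest",v[0][:2],np.degrees(v[0][2]),v[1:])
c1=dummycam(cv2.imread("pics/w1.png"),([ 0.47258536,-0.09918268,0.19566928],[ 1.79988455e+02,-7.61629374e-03,-1.55275073e+02]),w0,s0)
I=c1["image"].astype(int);m=((I[...,2]<60)|((I[...,2]-I[...,0]>40)))
m[:190]=0;m[300:]=0;m[:,:290]=0;m[:,382:]=0
m=cv2.morphologyEx(m.astype(np.uint8),cv2.MORPH_OPEN,np.ones((3,3)));m=cv2.morphologyEx(m,cv2.MORPH_CLOSE,np.ones((9,9)))
m=big(m,(337,250));ys,xs=np.where(m>0);print("jar box",xs.min(),xs.max(),ys.min(),ys.max())
v=fit(c1,m,jarm,[.483,-.078,np.radians(24)]);print("jar",v[0][:2],np.degrees(v[0][2]),v[1:])
W=(I.min(2)>130);W[:265]=0;W[296:]=0;W[:,:325]=0;W[:,350:]=0
ys,xs=np.where(W);p=np.c_[xs,ys].astype(np.float32);print(len(p),xs.min(),xs.max(),ys.min(),ys.max())
q=np.array([atz(c1,u,.076)[:2] for u in p]);print("mark",q.mean(0),np.degrees(np.arctan2(*(q.mean(0)-v[0][:2])[::-1])))
# top view
t=viewer.capture("top");J=t["image"].astype(int)
g=t["image"].max(2);m=big(g<75,(295,275));print(m.sum());x=fit(t,m,pocket,[.489,.155,np.radians(8)]);print("nest top",x[0][:2],np.degrees(x[0][2]),x[1:])
sm=np.hstack([cv2.resize(c1["image"][180:310,270:400],(390,390),interpolation=2),cv2.resize(c2["image"][130:300,240:410],(390,390),interpolation=2)])
# overlay
def ov(c,pts,col,im):
    for P in pts:
        u=np.array([proj(c,k) for k in P]);cv2.polylines(im,[np.round(u*16).astype(np.int32)],True,col,1,cv2.LINE_AA,4)
n=fit(c2,big(c2["image"].max(2)<75,(320,220)),pocket,[.489,.155,np.radians(10)])[0]
a=c1["image"].copy();x,y,th=v[0];ov(a,[sq(.032,.046,x,y,th),circ(.03,.076,x,y),circ(.03,.054,x,y)],(0,255,0),a)
b=c2["image"].copy();x,y,th=n;ov(b,[sq(.0335,.006,x,y,th),sq(.0415,.024,x,y,th)],(0,255,0),b)
cv2.imwrite("pics/ov.png",np.hstack([cv2.resize(a[180:310,270:400],(390,390),interpolation=2),cv2.resize(b[130:300,240:410],(390,390),interpolation=2)]))
E
```

```text
dark box 278 364 175 259
nest [0.49113768 0.15532106] 6.960024699447064 (np.float64(572.3671875), np.float32(4669.0))
jar box 297 374 202 291
jar [ 0.48529418 -0.07803692] 26.43467090627324 (np.float64(813.75), np.float32(6295.0))
161 325 349 275 295
mark [ 0.50611069 -0.06788329] 26.001636315992766
1641.0
nest top [0.52605692 0.18222318] -0.2033593351821276 (np.float64(1673.9453125), np.float32(1641.0))Traceback (most recent call last):
  File "<stdin>", line 25, in <module>
  File "<stdin>", line 23, in ov
  File "h.py", line 11, in proj
    K=np.array(c["intrinsics"]);T=np.array(c["camera_from_world"])
               ~^^^^^^^^^^^^^^
IndexError: only integers, slices (`:`), ellipsis (`...`), numpy.newaxis (`None`) and integer or boolean arrays are valid indices
```

```bash
cat > o.py <<'E'
from fit import *
w0=viewer.capture("wrist");s0=r.get_state();c2=w0
c1=dummycam(cv2.imread("pics/w1.png"),([ 0.47258536,-0.09918268,0.19566928],[ 1.79988455e+02,-7.61629374e-03,-1.55275073e+02]),w0,s0)
def ov(c,pts):
    im=cv2.resize(c["image"],None,fx=4,fy=4,interpolation=cv2.INTER_CUBIC)
    for P in pts:
        u=np.array([proj(c,k) for k in P])*4+1.5;cv2.polylines(im,[np.round(u).astype(np.int32)],True,(0,255,0),1,cv2.LINE_AA)
    return im
x,y,th=.4853,-.0780,np.radians(26.4);a=ov(c1,[sq(.032,.046,x,y,th),circ(.03,.076,x,y),circ(.03,.054,x,y)])
x,y,th=.4911,.1553,np.radians(6.96);b=ov(c2,[sq(.0335,.006,x,y,th),sq(.0415,.024,x,y,th)])
cv2.imwrite("pics/ov.png",np.hstack([cv2.resize(a[190*4:300*4,285*4:385*4],(400,440)),cv2.resize(b[130*4:300*4,245*4:400*4],(400,440))]))
E
python3 o.py
```

```text
(no output)
```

View pics/ov.png

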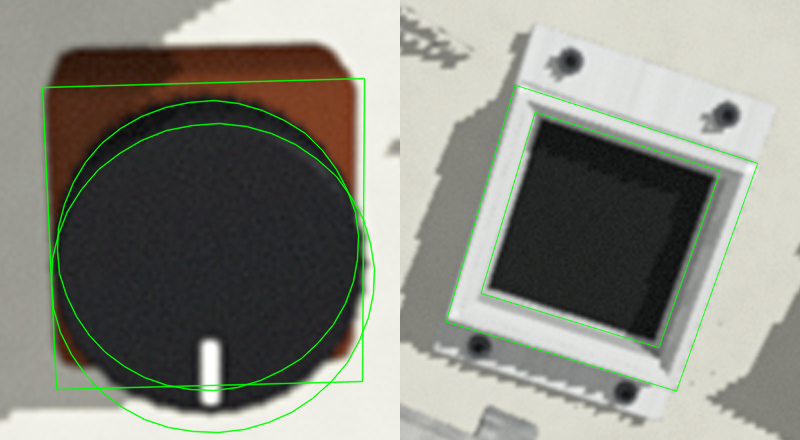

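The overlay fits the nest well. The jar model is drawn about 4% too large, so I'll check that camera pose.

```bash
python3 - <<'E'
from fit import *
w0=viewer.capture("wrist");s0=r.get_state();print(s0["tcp_pos"],s0["eef_rot"])
c1=dummycam(None,([ 0.47258536,-0.09918268,0.19566928],[ 1.79988455e+02,-7.61629374e-03,-1.55275073e+02]),w0,s0)
print("chk",atz(c1,(339,250),.054),atz(w0,(317,215),0))
T=np.array(w0["camera_from_world"]);cam=-T[:3,:3].T@T[:3,3]
R=Ro.from_euler("xyz",s0["eef_rot"],degrees=True)
print(R.inv().apply(cam-s0["tcp_pos"]))
# widths of nest wall top (83mm) measured by pinpointing tweezers etc not needed
t=viewer.capture("top");print("jar mask top");I=t["image"]
for n in("top","scene"):
  viewer.capture(n)
  for l,z in(("cap",.054),("jar_mouth",.0745),("cap_mark",.076)):
    for p in pinpoint(l,n)[:4]:
      u=p["location"][::-1];print(n,l,round(p["score"],2),np.round(u,1),np.round(atz(t if n=="top" else viewer.capture(n),u,z),4))
print("top-cap scale px at .076:",np.linalg.norm(proj(t,(.483,-.108,.076))-proj(t,(.483,-.048,.076))))
m=big(I.max(2)<60,(416,278));ys,xs=np.where(m>0);print(len(xs),xs.min(),xs.max(),ys.min(),ys.max(),xs.mean(),ys.mean())
E
```

```text
[0.48784636 0.15139463 0.19667968] [ 1.79997301e+02  1.52301895e-02 -1.55531156e+02]
chk [ 0.48316926 -0.07699345  0.054     ] [0.48992497 0.14989031 0.        ]
[ 0.06700161  0.00077144 -0.15740982]
jar mask top
top cap 0.9 [406.2 329.1] [ 0.3856 -0.0581  0.054 ]
top cap 0.86 [416.3 278. ] [ 0.4824 -0.0795  0.054 ]
top cap 0.77 [466.7 270.2] [ 0.4959 -0.1756  0.054 ]
top jar_mouth 0.61 [418.5 278.3] [ 0.482  -0.0808  0.0745]
top cap_mark 0.75 [412.3 261.3] [ 0.5141 -0.0697  0.076 ]
top cap_mark 0.72 [482.3 268.5] [ 0.4986 -0.1999  0.076 ]
scene cap 0.96 [398.1 377.9] [ 0.3174 -0.2114  0.054 ]
scene cap 0.64 [437.6 349.8] [ 0.4131 -0.2191  0.054 ]
scene cap 0.57 [379.3 302.8] [ 0.4783 -0.0775  0.054 ]
scene cap_mark 0.98 [454.1 342.4] [ 0.4128 -0.2427  0.076 ]
scene cap_mark 0.94 [400. 375.] [ 0.2965 -0.2252  0.076 ]
scene cap_mark 0.89 [354.  341.2] [ 0.325  -0.1333  0.076 ]
scene cap_mark 0.88 [384.  285.8] [ 0.498  -0.0725  0.076 ]
top-cap scale px at .076: 32.12038544996092
723 402 433 262 292 417.3941908713693 277.19225449515903
```

```bash
python3 - <<'E'
from fit import *
w0=viewer.capture("wrist");s0=r.get_state()
m=big(w0["image"].max(2)<75,(320,222))
def fit4(c,mask,model,x0):
    S=np.array([x0]*5,float);S[1,0]+=.006;S[2,1]+=.006;S[3,2]+=.08;S[4,3]+=.04
    return minimize(lambda v:np.abs(model(c,*v)-mask).sum(),x0,method="Nelder-Mead",options=dict(initial_simplex=S,maxiter=250,xatol=1e-5,fatol=.05))
def pk(c,x,y,a,k): return fill(c,sq(.0335*k,.006,x,y,a))*fill(c,sq(.0335*k,.022,x,y,a))
o=fit4(w0,m,pk,[.491,.155,np.radians(7),1]);print("nest",o.x,np.degrees(o.x[2]),o.fun,m.sum())
c1=dummycam(cv2.imread("pics/w1.png"),([ 0.47258536,-0.09918268,0.19566928],[ 1.79988455e+02,-7.61629374e-03,-1.55275073e+02]),w0,s0)
I=c1["image"].astype(int);b=((I.max(2)<60)|((I[...,2]-I[...,0]>25)&(I[...,2]<190)))
b|=(I.min(2)>130)&(np.indices((480,640))[1]>330)&(np.indices((480,640))[1]<345)&(np.indices((480,640))[0]>270)&(np.indices((480,640))[0]<293)
b[:195]=0;b[300:]=0;b[:,:290]=0;b[:,382:]=0
b=big(cv2.morphologyEx(b.astype(np.uint8),cv2.MORPH_OPEN,np.ones((3,3))),(337,250))
def jm(c,x,y,a,k): return np.maximum(fill(c,sq(.032*k,.046,x,y,a)+sq(.032*k,.003,x,y,a)+sq(.030*k,0,x,y,a)),fill(c,circ(.030*k,.054,x,y)+circ(.030*k,.076,x,y)))
o=fit4(c1,b,jm,[.483,-.078,np.radians(26),.96]);print("jar",o.x,np.degrees(o.x[2]),o.fun,b.sum())
k=big(I.max(2)<50,(337,250))
def cm(c,x,y,a,k): return fill(c,circ(.030*k,.054,x,y)+circ(.030*k,.076,x,y))
W=(I.min(2)>100);W[:265]=0;W[292:]=0;W[:,:331]=0;W[:,345:]=0;k=np.maximum(k,W)
k=cv2.morphologyEx(k.astype(np.uint8),cv2.MORPH_OPEN,np.ones((5,5))).astype(np.float32)
o=fit4(c1,k,cm,[.483,-.078,0,.96]);print("cap",o.x,o.fun,k.sum())
q=np.array([atz(c1,u[::-1],.076)[:2] for u in np.argwhere(W)]).mean(0);print("mark",q,np.degrees(np.arctan2(*(q-o.x[:2])[::-1])))
E
```

```text
nest [0.48968855 0.15553713 0.11012031 0.9400111 ] 6.309429064876617 110.01171875 4673.0
jar [ 0.48325629 -0.08045329  0.46223928  0.94078488] 26.48435978138261 221.0625 6338.0
cap [ 0.48323356 -0.08075901  0.09090031  0.93716169] 215.75 4603.0
mark [ 0.50170666 -0.07114038] 27.50522957791328
```

Everything fits with a common image scale, and the wrist and top views agree on the cap:
- Jar: (0.483, -0.0805), turned about 26.5°.
- Nest: (0.4897, 0.1555), turned about 6.4°.

Next I'll go over the jar.

```bash
python3 - <<'E'
from h import *
print(rel([.4833,-.0805,.196],-155.5))
E
```

```text
(array([ 10.105, -21.035,   0.037]), array([-0.    , -0.0001,  0.0013]))
```

move_arm:
  targets:
    - [[2.5,-5,0],[0,0,0]]
    - [[5,-10,0],[0,0,0]]
    - [[7.5,-15.5,0],[0,0,0]]
    - [[10,-20.5,0],[0,0,0]]
    - [[10.1,-21,1],[0,0,0]]

```text
time_s: 5.5
tcp_pos: [0.4831, -0.083, 0.1869]
eef_rot: [-180.0, 0.1, -155.7]
contact_force: [0.7, 0.9, -0.4]
gripper_width: 0.0878
gripper_force: 0.0
```

move_arm:
  targets:
    - [[0,0,4],[0,0,0]]
    - [[0,0,7],[0,0,0]]
    - [[0,0,9],[0,0,0]]
    - [[0,0,9],[0,0,0]]

```text
time_s: 6.0
tcp_pos: [0.4821, -0.0799, 0.0949]
eef_rot: [180.0, -0.2, -155.4]
contact_force: [0.5, -0.1, 0.3]
gripper_width: 0.0876
gripper_force: 0.0
```

```bash
python3 - <<'E'
from h import *
w=viewer.capture("wrist");cv2.imwrite("pics/w3.png",w["image"])
s=r.get_state();print(s["time_s"],s["tcp_pos"],s["eef_rot"],s["contact_force"])
print(rel([.4833,-.0805,.056],-155.5))
print("expected cap top centre px",proj(w,(.4833,-.0805,.076)))
E
```

```text
6.05 [ 0.48304735 -0.07979317  0.09607075] [ 1.79989925e+02 -8.77611665e-02 -1.55386185e+02] [0.43871482 0.33892706 0.45547197]
(array([ 0.   , -0.075,  4.007]), array([ 0.0002, -0.0015,  0.002 ]))
expected cap top centre px [316.62944216 284.56442204]
```

View pics/w3.png

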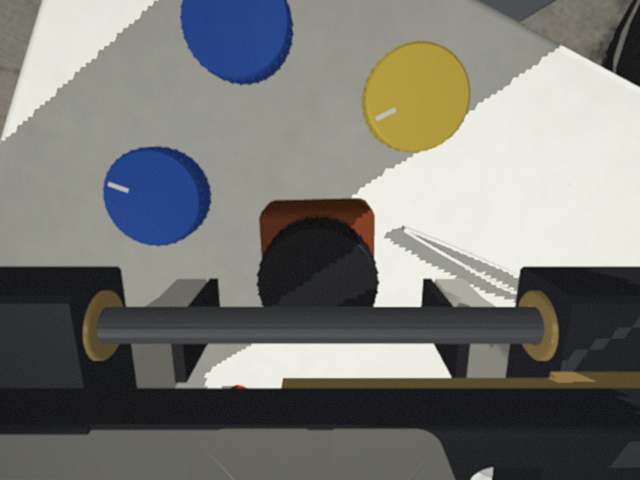

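The cap sits between the open fingers, centred near column 318 with its near edge at row 218. I'll check the tool-x offset against the model.

```bash
python3 - <<'E'
from h import *
w=viewer.capture("wrist");I=w["image"]
def row(dx,z,k=1): # topmost row of circle
    c=np.array([.4833,-.0805])+dx*np.array([np.cos(np.radians(-155.4)),np.sin(np.radians(-155.4))])
    return min(proj(w,(c[0]+.03*k*np.cos(t),c[1]+.03*k*np.sin(t),z))[1] for t in np.linspace(0,6.28,60))
for dx in(-.003,0,.003,.006): print(dx,[round(row(dx,z),1) for z in(.054,.076)])
print(I[195:235,318].tolist())
for y in(260,280,300):
    g=I[y,:,:].max(1);xs=np.where(g[230:420]<70)[0]+230;print(y,xs.min(),xs.max())
print([round(proj(w,(.4833+s*.03*np.cos(np.radians(-65.4)),-.0805+s*.03*np.sin(np.radians(-65.4)),z))[0],1) for s in(-1,1) for z in(.054,.076)])
E
```

```text
-0.003 [np.float64(218.2), np.float64(227.4)]
0 [np.float64(212.5), np.float64(221.1)]
0.003 [np.float64(206.7), np.float64(214.7)]
0.006 [np.float64(201.0), np.float64(208.3)]
[[145, 153, 156], [127, 135, 138], [90, 98, 105], [35, 44, 61], [13, 27, 50], [10, 22, 51], [11, 21, 50], [13, 26, 53], [17, 30, 55], [21, 29, 52], [8, 22, 49], [18, 29, 56], [12, 27, 54], [6, 25, 54], [19, 35, 62], [24, 38, 69], [20, 38, 67], [16, 33, 63], [15, 30, 55], [21, 29, 43], [23, 20, 26], [16, 17, 19], [21, 21, 18], [18, 16, 16], [20, 21, 23], [15, 15, 13], [27, 23, 21], [23, 20, 20], [27, 24, 23], [24, 22, 23], [28, 29, 25], [24, 22, 23], [34, 32, 30], [31, 28, 27], [26, 28, 26], [27, 26, 26], [28, 27, 23], [29, 28, 25], [28, 27, 27], [27, 28, 27]]
260 261 374
280 259 377
300 263 373
[np.float64(373.5), np.float64(379.6), np.float64(261.8), np.float64(255.2)]
```

The position is within about 1 mm. Now descend and grip.

move_arm:
  targets:
    - [[0,-0.1,2.5],[0,0,0]]
    - [[0,-0.1,4],[0,0,0]]
    - [[0,-0.1,4],[0,0,0]]
    - [[0,-0.1,4],[0,0,0]]

```text
time_s: 6.6
tcp_pos: [0.4845, -0.0809, 0.0576]
eef_rot: [-180.0, 0.1, -155.4]
contact_force: [0.2, -0.4, -0.1]
gripper_width: 0.0878
gripper_force: 0.0
```

move_arm:
  targets:
    - [[0,0,0],[0,0,0]]
    - [[0,0,0],[0,0,0]]
    - [[0,0,0],[0,0,0]]
    - [[0,0,0],[0,0,0]]
  jaw: 5
  squeeze: 50

```text
time_s: 7.1
tcp_pos: [0.4837, -0.081, 0.0565]
eef_rot: [180.0, 0.0, -155.4]
contact_force: [-0.9, 1.6, 2.0]
gripper_width: 0.0586
gripper_force: 50.0
```

move_arm:
  targets:
    - [[0,0,0],[0,0,0]]
    - [[0,0,0],[0,0,0]]
    - [[0,0,0],[0,0,0]]

```text
time_s: 7.48
tcp_pos: [0.4837, -0.081, 0.0565]
eef_rot: [180.0, 0.0, -155.4]
contact_force: [-0.9, 2.4, 3.8]
gripper_width: 0.0588
gripper_force: 50.0
```

move_arm:
  targets:
    - [[0,0,-2],[0,0,0]]
    - [[0,0,-5],[0,0,0]]
    - [[0,0,-6],[0,0,0]]
    - [[0,0,-6],[0,0,0]]

```text
time_s: 7.98
tcp_pos: [0.4835, -0.0811, 0.1162]
eef_rot: [180.0, 0.0, -155.5]
contact_force: [0.1, 0.7, -4.3]
gripper_width: 0.0586
gripper_force: 50.0
```

```bash
python3 - <<'E'
from h import *
s=r.get_state();print(s["time_s"],s["tcp_pos"],s["eef_rot"],s["contact_force"],s["gripper_width"])
print(rel([.4897,.1555,.116],-175.5))
E
```

```text
7.975 [ 0.48352076 -0.08108514  0.11618043] [ 1.79989295e+02  3.45471051e-02 -1.55452413e+02] [ 0.12082037  0.66605136 -4.29042603] 0.05859454604019595
(array([-10.391,  21.263,   0.028]), array([3.000e-04, 6.000e-04, 3.499e-01]))
```

move_arm:
  targets:
    - [[-2,4,0],[0,0,0.07]]
    - [[-4.2,8.6,0],[0,0,0.14]]
    - [[-6.4,13.2,0],[0,0,0.21]]
    - [[-8.5,17.5,0],[0,0,0.28]]
    - [[-10,20.5,0],[0,0,0.34]]

```text
time_s: 8.6
tcp_pos: [0.4884, 0.1485, 0.1148]
eef_rot: [-180.0, -0.1, -175.0]
contact_force: [-0.3, -0.3, -3.6]
gripper_width: 0.059
gripper_force: 50.0
```

move_arm:
  targets:
    - [[-0.08,0.86,0],[0,0,0.01]]
    - [[-0.08,0.86,0],[0,0,0.01]]
    - [[-0.08,0.86,0],[0,0,0.01]]
    - [[-0.08,0.86,0],[0,0,0.01]]

```text
time_s: 9.1
tcp_pos: [0.4893, 0.1545, 0.1162]
eef_rot: [-180.0, -0.0, -175.5]
contact_force: [0.5, 0.3, -3.6]
gripper_width: 0.0587
gripper_force: 50.0
```

```bash
python3 - <<'E'
from h import *
s=r.get_state();print(s["time_s"],s["tcp_pos"],s["eef_rot"],s["contact_force"],s["gripper_width"])
print(rel([.4897,.1555,.116],-175.5))
w=viewer.capture("wrist");a=w["image"]
t=viewer.capture("top");b=t["image"]
c=viewer.capture("scene");d=c["image"]
cv2.imwrite("pics/w4.png",np.hstack([cv2.resize(a[100:330,200:440],(400,383)),cv2.resize(d[180:340,190:357],(400,383),interpolation=2)]))
E
```

```text
9.1 [0.4892558  0.15454352 0.11624837] [-1.79989902e+02 -1.82254156e-02 -1.75542300e+02] [ 0.4848169   0.2500666  -3.61045997] 0.05866628687141101
(array([-0.052,  0.092,  0.025]), array([-0.0002, -0.0003, -0.0007]))
```

View pics/w4.png

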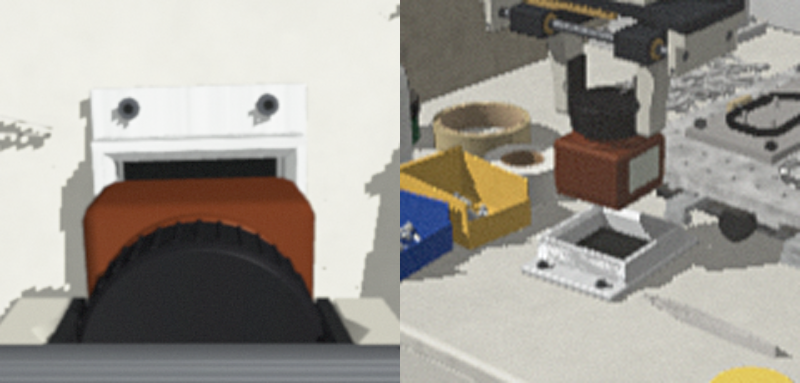

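The jar hangs level above the nest, square to it and within about 1 mm sideways. I'll lower it carefully.

move_arm:
  targets:
    - [[-0.03,0.03,1.5],[0,0,0]]
    - [[-0.03,0.03,3],[0,0,0]]
    - [[-0.03,0.03,3.4],[0,0,0]]
    - [[-0.03,0.03,3.7],[0,0,0]]
    - [[-0.03,0.03,3.9],[0,0,0]]

```text
time_s: 9.88
tcp_pos: [0.4898, 0.156, 0.0774]
eef_rot: [180.0, 0.0, -175.5]
contact_force: [-0.2, -0.1, -4.3]
gripper_width: 0.0584
gripper_force: 50.0
```

move_arm:
  targets:
    - [[0,0,0.2],[0,0,0]]
    - [[0,0,0.3],[0,0,0]]
    - [[0,0,0.4],[0,0,0]]
    - [[0,0,0.4],[0,0,0]]

```text
time_s: 10.38
tcp_pos: [0.4897, 0.1559, 0.0734]
eef_rot: [180.0, 0.0, -175.5]
contact_force: [0.6, 0.0, -4.0]
gripper_width: 0.0586
gripper_force: 50.0
```

move_arm:
  targets:
    - [[0,0,0.3],[0,0,0]]
    - [[0,0,0.6],[0,0,0]]
    - [[0,0,0.9],[0,0,0]]
    - [[0,0,1.0],[0,0,0]]

```text
time_s: 10.88
tcp_pos: [0.4895, 0.1558, 0.0631]
eef_rot: [-180.0, -0.0, -175.5]
contact_force: [0.3, 0.7, -4.4]
gripper_width: 0.0586
gripper_force: 50.0
```

move_arm:
  targets:
    - [[0,0,0.1],[0,0,0]]
    - [[0,0,0.15],[0,0,0]]
    - [[0,0,0.15],[0,0,0]]

```text
time_s: 11.25
tcp_pos: [0.4897, 0.1559, 0.0624]
eef_rot: [180.0, 0.0, -175.5]
contact_force: [-3.7, -0.2, 5.9]
gripper_width: 0.0583
gripper_force: 50.0
```

```bash
python3 - <<'E'
from h import *
s=r.get_state();print(s["time_s"],s["tcp_pos"],s["eef_rot"],s["contact_force"],s["moment"],s["joints"])
E
```

```text
11.25 [0.48969943 0.15589221 0.06241313] [ 1.79994737e+02  1.92902459e-02 -1.75476002e+02] [-3.70140508 -0.20586674  5.88719775] [-0.23190203  1.25996177 -0.02141408] [ 3.95778273e+01  1.53959479e+01 -3.14817054e+01  9.90831825e-03
 -4.31035328e+01 -1.25061061e+02]
```

The jar is seated: TCP 62.4 mm against 62.5 expected, with contact on the floor. Next I'll unscrew, with the tool following the climb.

move_arm:
  targets:
    - [[0,0,0],[0,0,-0.06]]
    - [[0,0,-0.03],[0,0,-0.14]]
    - [[0,0,-0.06],[0,0,-0.23]]
    - [[0,0,-0.08],[0,0,-0.32]]
    - [[0,0,-0.1],[0,0,-0.4]]
  squeeze: 58

```text
time_s: 11.88
tcp_pos: [0.49, 0.1554, 0.063]
eef_rot: [-180.0, 0.0, -152.4]
contact_force: [1.2, -3.2, -0.4]
gripper_width: 0.0582
gripper_force: 58.0
```

```bash
cat > st.py <<'E'
from h import *
s=r.get_state();print(s["time_s"],s["tcp_pos"].round(4),s["eef_rot"].round(2),s["contact_force"].round(1),s["moment"].round(2),s["gripper_width"])
E
python3 st.py
```

```text
11.875 [0.49   0.1554 0.063 ] [-1.7997e+02  2.0000e-02 -1.5245e+02] [ 1.2 -3.2 -0.4] [-1.25 -0.53 -0.34] 0.058221161264503024
```

move_arm:
  targets:
    - [[0,0,-0.02],[0,0,-0.09]]
    - [[0,0,-0.05],[0,0,-0.18]]
    - [[0,0,-0.07],[0,0,-0.27]]
    - [[0,0,-0.1],[0,0,-0.36]]
    - [[0,0,-0.12],[0,0,-0.45]]

```text
time_s: 12.5
tcp_pos: [0.4901, 0.1554, 0.0643]
eef_rot: [-180.0, 0.0, -126.6]
contact_force: [0.5, -4.0, 1.3]
gripper_width: 0.0586
gripper_force: 58.0
```

move_arm:
  targets:
    - [[0,0,-0.02],[0,0,-0.09]]
    - [[0,0,-0.05],[0,0,-0.18]]
    - [[0,0,-0.07],[0,0,-0.27]]
    - [[0,0,-0.08],[0,0,-0.36]]
    - [[0,0,-0.08],[0,0,-0.45]]

```text
time_s: 13.12
tcp_pos: [0.4901, 0.1558, 0.0651]
eef_rot: [-180.0, 0.0, -100.8]
contact_force: [1.0, -1.2, -0.9]
gripper_width: 0.0583
gripper_force: 58.0
```

move_arm:
  targets:
    - [[0,0,0],[0,0,-0.02]]
    - [[0,0,0],[0,0,-0.02]]

```text
time_s: 13.38
tcp_pos: [0.49, 0.1559, 0.065]
eef_rot: [-180.0, 0.0, -99.9]
contact_force: [1.3, -1.0, -0.4]
gripper_width: 0.0582
gripper_force: 58.0
```

```bash
python3 st.py; python3 - <<'E'
from h import *
w=viewer.capture("wrist")["image"];c=viewer.capture("scene")["image"]
cv2.imwrite("pics/w5.png",np.hstack([cv2.resize(w[100:330,200:440],(400,383)),cv2.resize(c[190:320,220:356],(400,383),interpolation=2)]))
E
```

```text
13.375 [0.49   0.1559 0.065 ] [-1.7997e+02  1.0000e-02 -9.9930e+01] [ 1.3 -1.  -0.4] [-0.79 -0.36 -0.05] 0.0581640243272032
```

View pics/w5.png

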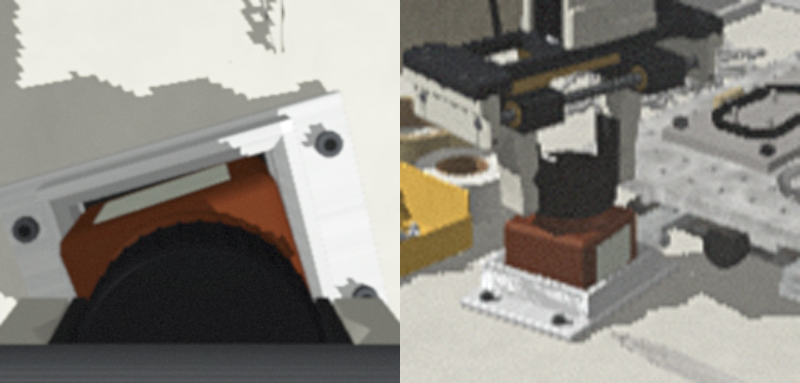

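The jar is down in the nest, the cap has turned 1.32 rad, and the torque has dropped to almost nothing, so the threads have let go. I'll raise the cap gently.

move_arm:
  targets:
    - [[0,0,-0.1],[0,0,0]]
    - [[0,0,-0.2],[0,0,0]]
    - [[0,0,-0.3],[0,0,0]]
    - [[0,0,-0.4],[0,0,0]]
    - [[0,0,-0.4],[0,0,0]]

```text
time_s: 14.1
tcp_pos: [0.4897, 0.1559, 0.069]
eef_rot: [-180.0, 0.0, -99.9]
contact_force: [2.0, -0.9, -0.5]
gripper_width: 0.0588
gripper_force: 58.0
```

```bash
python3 st.py
```

```text
14.1 [0.4897 0.1559 0.069 ] [-1.7999e+02  1.0000e-02 -9.9850e+01] [ 2.  -0.9 -0.5] [-0.35 -0.44 -0.03] 0.05882427624902952
```

The load is only the cap's weight, so the jar has stayed down. I'll raise it the rest of the way.

move_arm:
  targets:
    - [[0,0,-0.8],[0,0,0]]
    - [[0,0,-1.8],[0,0,0]]
    - [[0,0,-2.8],[0,0,0]]
    - [[0,0,-3.4],[0,0,0]]
    - [[0,0,-3.4],[0,0,0]]

```text
time_s: 14.72
tcp_pos: [0.4899, 0.1561, 0.1036]
eef_rot: [-179.9, 0.1, -99.9]
contact_force: [-0.8, -0.2, -0.2]
gripper_width: 0.0584
gripper_force: 58.0
```

move_arm:
  targets:
    - [[0,0,0],[0,0,0]]
    - [[0,0,0],[0,0,0]]

```text
time_s: 14.98
tcp_pos: [0.4894, 0.1557, 0.1025]
eef_rot: [180.0, -0.0, -99.9]
contact_force: [-0.1, 0.0, -0.8]
gripper_width: 0.0586
gripper_force: 58.0
```

```bash
python3 st.py; python3 - <<'E'
from h import *
w=viewer.capture("wrist")["image"];S=viewer.capture("scene");c=S["image"]
for l in("jar_mouth","cap","tweezers","jar"):
    for p in pinpoint(l,"scene")[:4]: print(l,round(p["score"],2),np.round(p["location"][::-1],1))
print("exp mouth",proj(S,(.49,.1557,.0805)),"exp rim",proj(S,(.49,.1557,.1005)))
cv2.imwrite("pics/w6.png",np.hstack([cv2.resize(w[100:330,200:440],(400,383)),cv2.resize(c[190:320,220:356],(400,383),interpolation=2)]))
E
```

```text
14.975 [0.4894 0.1557 0.1025] [ 1.7997e+02 -3.0000e-02 -9.9860e+01] [-0.1  0.  -0.8] [0.02 0.04 0.01] 0.058588973678603634
jar_mouth 0.65 [278.6 247.8]
cap 0.93 [435.7 349.3]
cap 0.9 [397.7 379.7]
cap 0.65 [276.5 239. ]
cap 0.65 [335.6 351.9]
tweezers 0.59 [318.3 319.1]
tweezers 0.27 [243.7 260.2]
jar 0.83 [276.3 283.9]
jar 0.38 [266.8 226.7]
exp mouth [277.61936154 249.02105223] exp rim [277.55238295 239.05783861]
```

View pics/w6.png

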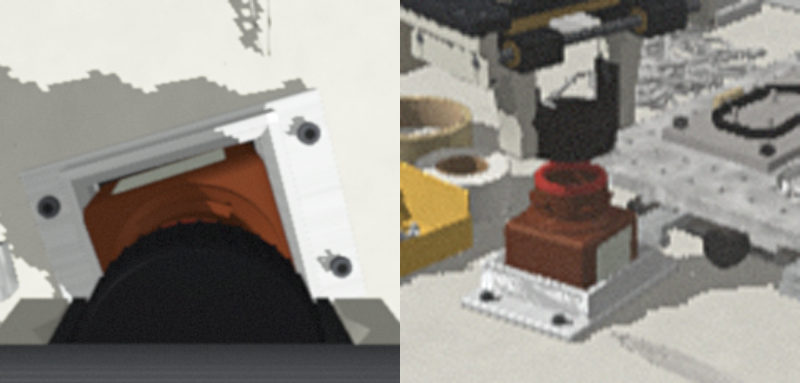

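The cap is level above the open red-ringed mouth, about 2 cm up and centred, and the jar is seated in the nest. I'm handing in the job.

```bash
python3 -c "
from plant import r
print(r.close_job())"
```

```text
the job is handed in; nothing more can be done
None
```

The jar is seated in the nest, its cap was unscrewed 1.32 rad (just over a fifth of a turn), and the arm holds the cap level and centred about 2 cm above the open mouth; the job is handed in at about 15 s, with no verdict shown.

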